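Reagent bottles back into the bench caddy

ROBOT

A 7-joint arm with a two-finger parallel gripper is mounted at the origin on the work surface. World frame = base frame: x ahead of the robot, y to its left, z up, the work surface at z = 0. Lengths are in m, angles in degrees, forces in N, time in s.
With the tool pointing down it reaches from about 0.4 to 0.9 m from the base axis. Payload 5.6 kg.
Tool frame: the origin (TCP) lies midway between the tips of the shut fingers; the grasp point (between the pads) lies 19 mm behind it; z points along the fingers, y is the direction in which the jaws open and shut (so a half turn about z gives the same grasp; the last joint's range is limited). The gripper opens to 92 mm and grips with 3 to 60 N. Pads are 20 mm wide; open, the fingers measure 128 mm over their backs; the gripper's body (75 mm by 189 mm) begins 69 mm behind the grasp point.
Start: joints at [69.786, 26.786, -0.665, 91.828, 0.344, 61.387, -3.226], TCP at [0.198, -0.619, 0.215] pointing down, gripper open.
Joint ranges: [-144.91, 144.91], [-17.63, 115.5], [-89.93, 88.59], [15.96, 139.68], [-74.01, 254.01], [8.47, 105.57], [-167.45, 167.45]. Speed limits (degrees/s): [147.25, 147.25, 180, 180, 180, 180, 180].

INTERFACE

Orientations are given as a 3x3 rotation matrix whose columns are the frame's x, y, z axes.
In Python, from workcell import * gives the robot as it stands. The module is installed in compiled form; this text tells all that it offers.
- The arm moves only by the tool servo_tool, never from a script. Its argument "series" is a list of rows, each a list of 7 numbers: the turn, a rotation vector about the world's x, y, z in degrees, then the shift along the world's x, y, z in cm, then the opening, from 0 (shut) to 1 (fully open). In form: [[ax, ay, az, x, y, z, fingers], ...]. A call has 1 to 12 rows; each row is the pose to reach, as a shift and turn from the pose measured when the call began; what a row does not reach only later rows make up. A row lasts 1/8 s, in which the tool goes at most 62.5 mm and 10.7 degrees, less where a joint would pass 70% of its speed; a pose out of reach is approached as far as the arm can. A call with a gripper value outside its range is refused whole. The fingers move at their own pace and stop on an object; "grip_force" is the grip in N (left out, the last holds). Time passes only in rows, so rows that repeat a pose let the fingers close. It gives the time, the measured TCP pose, the force and the opening at its end, in the units of the state.
- state(): the state, without advancing time (a new reading comes with each control period).
- camera(name): name is "side" or "top"; returns (picture, depth): 384x512x3 uint8, red, green, blue; 384x512 float32, m along the optical axis (not along the pixel's ray), 0 where there is no reading.
- camera_info(name): a dict with "fovy" (degrees; the focal length in pixels is half the picture's height over the tangent of half this angle, whatever the lens; pixels are square), "cx", "cy" (the principal point, pixels), "camera_from_world" (4x4, takes a point from world to camera coordinates). Camera axes: x right, y down, z forward; pixel columns grow to the right and rows downward; lengths in m; the calibration is good to about 2 mm. A picture is of the moment at which its call begins. camera_info takes no time and is no camera call.
- job_done(): hands the job in, once; it reports no verdict.
Trained networks look in the newest picture that a camera, given by its name, has taken for a name from the list of things; names that differ only in an ending like _2 or _b are one class to them, and where a whole thing is asked for, a point or a joint stands for the part that bears it (a point fixed in the world has none). Each returns a list of dicts, best first, with "conf" (0 to 1); they miss things now and then, are a little off and sometimes report something else, mostly with a low value. They report only what shows in the picture. A call takes as long as a camera call.
- masks_of(target, camera): "pixels" (384x512 bool, what is visible of it) and "rect" ([left, top, width, height] in pixels, round what is visible of it).
The state is a dict: "t": time; "joint_positions": joint angles; "joint_vel": joint speeds; "tau": joint torques, N m; "ee_pos": TCP position; "orientation": TCP orientation; "ft_force": force on the tool from outside, world axes, zero at the start; "ft_torque": the same for the moment, N m; "gripper_width": finger opening in m.
Only numpy, scipy, OpenCV 4.12 (cv2) and the standard library are available. Lean on these libraries where they do the work, as an engineer would, in place of code of your own. Each camera call takes 0.05 s, during which the arm holds its last target. There are 200 camera calls.

TASK

The lesson is over: put the four brown-glass reagent bottles back into the grey caddy, each standing in the drip cup of the same colour as its cap, keeping them upright and setting them down gently, not dropping them. The two clear-glass oil bottles look much the same and also have a red and a blue cap, but they do not belong in the caddy: leave them standing where they are.

Things in the scene. Friction and masses are not known exactly. Their poses are not given: they have to be found in the camera images.
- bottle_red: Reagent bottle of dark brown glass with a white paper label and a red screw cap. Loose, stands upright on the desk. Round body 39 mm in diameter, straight from the bottom up to 60 mm, then a shoulder to 70 mm; cap 24 mm in diameter from 72 to 92 mm (top). 85 to 155 g. Origin: centre of the underside, z up along the bottle; its turn about z means nothing.
- bottle_blue: Reagent bottle of dark brown glass with a white paper label and a blue screw cap. Loose, stands upright on the desk. Round body 39 mm in diameter, straight from the bottom up to 60 mm, then a shoulder to 70 mm; cap 24 mm in diameter from 72 to 92 mm (top). 85 to 155 g. Origin: centre of the underside, z up along the bottle; its turn about z means nothing.
- bottle_yellow: Reagent bottle of dark brown glass with a white paper label and a yellow screw cap. Loose, stands upright on the desk. Round body 39 mm in diameter, straight from the bottom up to 60 mm, then a shoulder to 70 mm; cap 24 mm in diameter from 72 to 92 mm (top). 85 to 155 g. Origin: centre of the underside, z up along the bottle; its turn about z means nothing.
- bottle_green: Reagent bottle of dark brown glass with a white paper label and a green screw cap. Loose, stands upright on the desk. Round body 39 mm in diameter, straight from the bottom up to 60 mm, then a shoulder to 70 mm; cap 24 mm in diameter from 72 to 92 mm (top). 85 to 155 g. Origin: centre of the underside, z up along the bottle; its turn about z means nothing.
- oil_red: Look-alike: fragrance-oil bottle of clear, pale glass with yellow oil in it and no label, also with a red screw cap; same shape and size as the brown bottles (39 mm diameter, 92 mm tall). Loose, stands upright on the desk. Does not belong in the caddy. Origin: centre of the underside, z up.
- oil_blue: Look-alike: fragrance-oil bottle of clear, pale glass with yellow oil in it and no label, also with a blue screw cap; same shape and size as the brown bottles (39 mm diameter, 92 mm tall). Loose, stands upright on the desk. Does not belong in the caddy. Origin: centre of the underside, z up.
- cup_red: Square red drip cup, open on top: 62 mm outside, 58 mm inside, 32 mm high, floor 2 mm. Fixed in the grey caddy, which stands fast on the desk: 262 x 73 x 30 mm, end grips 22 mm beyond; four cups in a row along their y, pitch 63 mm, rims 37 mm above the desk. Origin: centre of the cup's underside, 5 mm above the desk; x, y along its sides, z up. Colours change bays.
- cup_blue: Square blue drip cup, open on top: 62 mm outside, 58 mm inside, 32 mm high, floor 2 mm. Fixed in the grey caddy, which stands fast on the desk: 262 x 73 x 30 mm, end grips 22 mm beyond; four cups in a row along their y, pitch 63 mm, rims 37 mm above the desk. Origin: centre of the cup's underside, 5 mm above the desk; x, y along its sides, z up. Colours change bays.
- cup_yellow: Square yellow drip cup, open on top: 62 mm outside, 58 mm inside, 32 mm high, floor 2 mm. Fixed in the grey caddy, which stands fast on the desk: 262 x 73 x 30 mm, end grips 22 mm beyond; four cups in a row along their y, pitch 63 mm, rims 37 mm above the desk. Origin: centre of the cup's underside, 5 mm above the desk; x, y along its sides, z up. Colours change bays.
- cup_green: Square green drip cup, open on top: 62 mm outside, 58 mm inside, 32 mm high, floor 2 mm. Fixed in the grey caddy, which stands fast on the desk: 262 x 73 x 30 mm, end grips 22 mm beyond; four cups in a row along their y, pitch 63 mm, rims 37 mm above the desk. Origin: centre of the cup's underside, 5 mm above the desk; x, y along its sides, z up. Colours change bays.

How it is judged (in metres and radians):
At the end, for the whole second after the job is handed in: Each brown bottle stands released, still and upright (0.12 rad) on the floor of the cup of its cap's colour, within 16 mm of the cup's centre and its underside under 8 mm above the cup's underside. Both clear bottles stand still, upright (0.12 rad), within 25 mm of their starting places (horizontal distance between bottle_red and cup_red below 0.016 m and z of bottle_red in the frame of cup_red below 0.008 m and angle between each of bottle_red, bottle_blue, bottle_yellow, bottle_green, oil_red, oil_blue's own z axis and vertical below 0.12 rad and linear speed of each of bottle_red, bottle_blue, bottle_yellow, bottle_green, oil_red, oil_blue below 0.02 m/s and horizontal distance between bottle_blue and cup_blue below 0.016 m and z of bottle_blue in the frame of cup_blue below 0.008 m and horizontal distance between bottle_yellow and cup_yellow below 0.016 m and z of bottle_yellow in the frame of cup_yellow below 0.008 m and horizontal distance between bottle_green and cup_green below 0.016 m and z of bottle_green in the frame of cup_green below 0.008 m and distance of each of oil_red, oil_blue from where it was at the start of the episode below 0.025 m); the robot touches nothing.
It fails at once if a bottle is tipped well off upright (angle between any of bottle_red, bottle_blue, bottle_yellow, bottle_green, oil_red, oil_blue's own z axis and vertical above 0.7 rad).
It fails at once if a clear oil bottle is taken or pushed away from its place (distance of any of oil_red, oil_blue from where it was at the start of the episode above 0.04 m).
It fails at once if a brown bottle is dropped: out of the fingers it moves faster than a fall of about 13 mm would give ((linear speed of bottle_red above 0.5 m/s and contact force between bottle_red and the fingers below 0.05 N) or (linear speed of bottle_blue above 0.5 m/s and contact force between bottle_blue and the fingers below 0.05 N) or (linear speed of bottle_yellow above 0.5 m/s and contact force between bottle_yellow and the fingers below 0.05 N) or (linear speed of bottle_green above 0.5 m/s and contact force between bottle_green and the fingers below 0.05 N)).
It fails at once if a brown bottle is pressed or slammed hard into a cup (contact force between any of bottle_red, bottle_blue, bottle_yellow, bottle_green and cup_red above 45 N or contact force between any of bottle_red, bottle_blue, bottle_yellow, bottle_green and cup_blue above 45 N or contact force between any of bottle_red, bottle_blue, bottle_yellow, bottle_green and cup_yellow above 45 N or contact force between any of bottle_red, bottle_blue, bottle_yellow, bottle_green and cup_green above 45 N).
It also fails if it takes over 112 s, if anything falls off the work surface, if the arm or the gripper's body presses on something with over 40 N, if the wrist force passes 120 N, or if a joint passes its speed limit or range.

## Working session

There is one attempt and no reset: what is moved stays moved. The work goes in short steps, Python scripts to look and compute and a tool call to move; the robot and the scene stay as the last step left them, time stands still between calls to the robot, and variables do not carry over. Pictures are saved under pics/ and viewed, on a budget of 14 in all, crops included, one or two more only if the job needs it, and the job is handed in when it is done.

Besides the shell and the picture viewer there is one more tool, called after "Call:" as name([rows], argument=value, ...), one row to a line, values as JSON. servo_tool: Moves the arm, as the interface text tells. Its arguments: {"type":"object","properties":{"series":{"type":"array","items":{"type":"array","items":{"type":"number"}}},"grip_force":{"type":"number"}},"required":["series"]}

```bash
mkdir -p pics; python3 - <<'E'
from workcell import *
import cv2,numpy as np
s=state();print({k:np.round(s[k],3).tolist() for k in s})
for c in("top","side"):
    p,d=camera(c);cv2.imwrite(f"pics/{c}0.png",p[:,:,::-1])
    i=camera_info(c);print(c,i["fovy"],i["cx"],i["cy"],np.round(i["camera_from_world"],4).tolist())
E
```

```text
{'t': 0.0, 'joint_positions': [69.787, 26.834, -0.662, 91.881, 0.346, 61.388, -3.226], 'joint_vel': [0.045, 0.017, -0.056, -0.039, -0.05, -0.076, 0.005], 'tau': [-0.001, -52.057, -0.013, -24.375, -0.057, 0.017, 0.0], 'ee_pos': [0.198, -0.619, 0.214], 'orientation': [[0.952, 0.305, -0.001], [0.305, -0.952, 0.002], [-0.0, -0.002, -1.0]], 'ft_force': [-0.104, 0.008, -0.166], 'ft_torque': [0.012, 0.011, 0.016], 'gripper_width': 0.092}
top 54.31882287780001 262.3987908891895 188.64273283227658 [[-0.008, -0.9997, -0.0234, 0.009], [-0.9985, 0.0093, -0.0539, 0.5166], [0.0541, 0.0229, -0.9983, 0.9205], [0.0, 0.0, 0.0, 1.0]]
side 51.56015732882181 248.81444999507303 192.194228114969 [[0.9718, -0.2356, -0.013, -0.5061], [-0.1846, -0.7247, -0.6638, 0.1172], [0.147, 0.6475, -0.7478, 0.8421], [0.0, 0.0, 0.0, 1.0]]
```

View pics/top0.png

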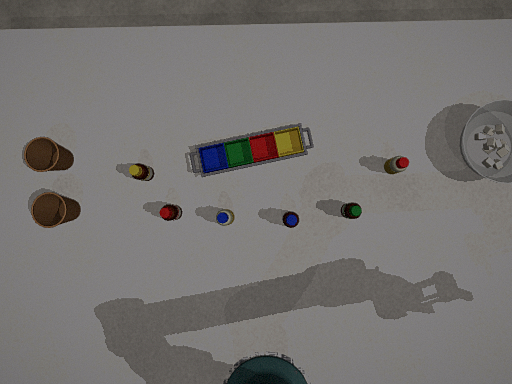

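View pics/side0.png

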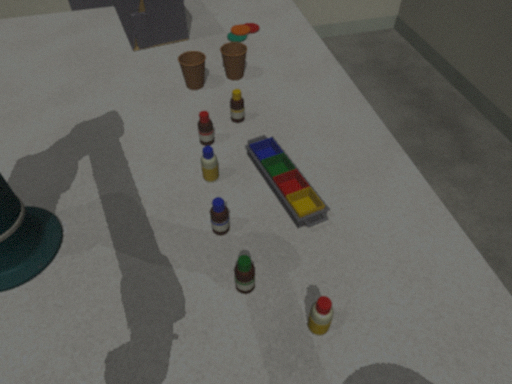

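```bash
cat > h.py <<'E'
from workcell import *
import numpy as np
NAMES=["bottle_red","bottle_blue","bottle_yellow","bottle_green","oil_red","oil_blue","cup_red","cup_blue","cup_yellow","cup_green"]
def world(d,cam,m):
    i=camera_info(cam);f=d.shape[0]/2/np.tan(np.radians(i["fovy"]/2))
    v,u=np.nonzero(m&(d>0));z=d[v,u]
    P=np.c_[(u-i["cx"])*z/f,(v-i["cy"])*z/f,z]
    T=i["camera_from_world"];return (P-T[:3,3])@T[:3,:3],u,v
E
python3 - <<'E'
from h import *
for cam in("top","side"):
    p,d=camera(cam)
    for n in NAMES:
        for r in masks_of(n,cam)[:3]:
            P,u,v=world(d,cam,r["pixels"]);
            if len(P)<5: print(cam,n,r["conf"],r["rect"],"few");continue
            zt=np.percentile(P[:,2],97);top=P[P[:,2]>zt-.012]
            mid=(top[:,:2].min(0)+top[:,:2].max(0))/2
            print(cam,n,round(r["conf"],2),r["rect"],len(P),"ztop",round(zt,3),"mean",top[:,:2].mean(0).round(4),"mid",mid.round(4),"ext",np.ptp(top[:,:2],axis=0).round(3))
E
```

```text
top bottle_red 0.74 [158.0, 209.0, 24.6, 9.3] 300 ztop 0.093 mean [0.4605 0.2275] mid [0.4607 0.2279] ext [0.023 0.023]
top bottle_red 0.61 [278.9, 213.2, 23.2, 14.7] 197 ztop 0.095 mean [ 0.4416 -0.0623] mid [ 0.4415 -0.0619] ext [0.021 0.023]
top bottle_blue 0.69 [280.6, 213.4, 21.2, 13.5] 197 ztop 0.095 mean [ 0.4416 -0.0623] mid [ 0.4415 -0.0619] ext [0.021 0.023]
top bottle_yellow 0.62 [128.8, 162.9, 23.7, 15.8] 333 ztop 0.093 mean [0.5593 0.2993] mid [0.5589 0.3001] ext [0.023 0.022]
top bottle_green 0.66 [342.8, 201.0, 19.1, 17.4] 269 ztop 0.094 mean [ 0.4616 -0.2083] mid [ 0.462  -0.2091] ext [0.023 0.025]
top oil_red 0.58 [382.6, 154.7, 25.9, 15.1] 329 ztop 0.094 mean [ 0.5704 -0.3179] mid [ 0.5706 -0.3182] ext [0.023 0.023]
top oil_blue 0.52 [215.2, 210.4, 19.2, 15.1] 230 ztop 0.094 mean [0.4475 0.0959] mid [0.4484 0.0962] ext [0.023 0.023]
top cup_red 0.69 [248.9, 132.0, 26.6, 31.1] 676 ztop 0.038 mean [ 0.6192 -0.0019] mid [6.199e-01 6.000e-04] ext [0.073 0.071]
top cup_red 0.45 [129.2, 162.5, 23.4, 19.2] 335 ztop 0.093 mean [0.5593 0.299 ] mid [0.5589 0.3001] ext [0.023 
[... 1144 characters left out ...]
 19.6, 39.1] 667 ztop 0.093 mean [ 0.4614 -0.2099] mid [ 0.4619 -0.2075] ext [0.025 0.025]
side cup_red 0.8 [271.6, 171.9, 35.3, 25.4] 609 ztop 0.039 mean [0.6202 0.0089] mid [0.6209 0.0035] ext [0.076 0.073]
side cup_blue 0.74 [248.9, 136.2, 33.6, 23.3] 456 ztop 0.038 mean [0.5932 0.1352] mid [0.5933 0.1264] ext [0.071 0.07 ]
side cup_yellow 0.79 [284.3, 190.3, 41.8, 29.0] 778 ztop 0.038 mean [ 0.6313 -0.0591] mid [ 0.6327 -0.0595] ext [0.077 0.072]
side cup_green 0.84 [260.1, 155.8, 32.6, 23.3] 549 ztop 0.038 mean [0.6059 0.0675] mid [0.6077 0.0636] ext [0.073 0.076]
side cup_green 0.46 [233.7, 255.4, 20.4, 38.4] 682 ztop 0.093 mean [ 0.4614 -0.2099] mid [ 0.4619 -0.2075] ext [0.025 0.025]
```

The overhead picture shows the caddy's bays from left to right as blue (213,157), green (237,152), red (262,147) and yellow (289,141). The brown bottles are yellow (140,171), red (170,212), blue (291,219) and green (351,210). The clear oil bottles are blue (225,217) and red (397,165), and both cameras agree to about 2 mm. The net's second "bottle_red" hit is really the blue bottle.

I'll grip each cap with the jaws across the row (yaw 11.7°) and start with green.

Call:
servo_tool([
  [0,0,10,3,5,0,0.7],
  [0,0,20,6,10,-1,0.7],
  [0,0,30,9,15,-2,0.7],
  [0,0,40,12,20,-3,0.7],
  [0,0,50,15,24,-4,0.7],
  [0,0,60,19,29,-5,0.7],
  [0,0,70,22,34,-6,0.7],
  [0,0,78,25,38,-6.4,0.7],
  [0,0,83.9,26.4,41,-6.4,0.7],
  [0,0,83.9,26.4,41,-6.4,0.7],
  [0,0,83.9,26.4,41,-6.4,0.7],
  [0,0,83.9,26.4,41,-6.4,0.7],
], grip_force=25)

```text
t: 2.7
ee_pos: [0.4615, -0.2106, 0.1506]
orientation: [[-0.199, 0.98, -0.0], [0.98, 0.199, -0.001], [-0.001, -0.0, -1.0]]
ft_force: [-0.2, -0.0, -0.4]
gripper_width: 0.0646
```

Call:
servo_tool([
  [0,0,0,0,0.2,-2.5,0.7],
  [0,0,0,0,0.2,-5,0.7],
  [0,0,0,0,0.2,-7,0.7],
  [0,0,0,0,0.2,-7.7,0.7],
  [0,0,0,0,0.2,-7.7,0.7],
  [0,0,0,0,0.2,-7.7,0.2],
  [0,0,0,0,0.2,-7.7,0.1],
  [0,0,0,0,0.2,-7.7,0.1],
  [0,0,0,0,0.2,-7.7,0.1],
  [0,0,0,0,0.2,-7.7,0.1],
  [0,0,0,0,0.2,-7.7,0.1],
  [0,0,0,0,0.2,-7.7,0.1],
])

```text
t: 4.2
ee_pos: [0.4617, -0.2087, 0.0737]
orientation: [[-0.199, 0.98, 0.0], [0.98, 0.199, -0.001], [-0.001, -0.0, -1.0]]
ft_force: [-0.1, 0.4, 1.6]
gripper_width: 0.0229
```

Call:
servo_tool([
  [0,0,0,0,0,1,0.1],
  [0,0,0,0,0,3,0.1],
  [0,0,0,0,0,6,0.1],
  [0,0,0,0,0,9,0.1],
  [0,0,0,1,2,11,0.1],
  [0,0,0,2.6,5,12,0.1],
  [0,0,0,4.5,8.5,12,0.1],
  [0,0,0,6.5,12,12,0.1],
  [0,0,0,8.5,16,12,0.1],
  [0,0,0,10.5,19.5,12,0.1],
  [0,0,0,12.5,23,12,0.1],
  [0,0,0,13.5,25.5,12,0.1],
])

```text
t: 5.7
ee_pos: [0.597, 0.0483, 0.1939]
orientation: [[-0.2, 0.98, -0.0], [0.98, 0.2, -0.0], [-0.0, -0.0, -1.0]]
ft_force: [-0.1, 0.8, -1.1]
gripper_width: 0.023
```

```bash
python3 - <<'E'
from workcell import *
import cv2,numpy as np
p,d=camera("side");cv2.imwrite("pics/side1.png",p[:,:,::-1])
s=state();print(s["gripper_width"],s["ee_pos"],s["ft_force"])
E
```

```text
0.023151539229470525 [0.59754323 0.05243152 0.19414296] [ 0.43649444  3.09410546 -0.6048311 ]
```

View pics/side1.png

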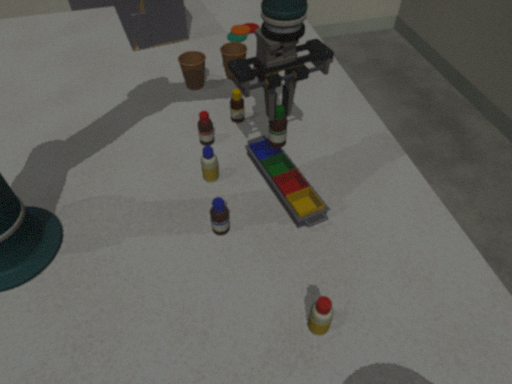

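The green bottle hangs upright in the grip at (278,130), above the caddy. Next I'll move over the green cup and lower it.

Call:
servo_tool([
  [0,0,0,0.5,0.7,0,0.1],
  [0,0,0,0.85,1.0,0,0.1],
  [0,0,0,0.85,1.0,0,0.1],
  [0,0,0,0.85,1.0,-2,0.1],
  [0,0,0,0.85,1.0,-4,0.1],
  [0,0,0,0.85,1.0,-6,0.1],
  [0,0,0,0.85,1.0,-8,0.1],
  [0,0,0,0.85,1.0,-9.5,0.1],
  [0,0,0,0.85,1.0,-10.3,0.1],
  [0,0,0,0.85,1.0,-10.8,0.1],
  [0,0,0,0.85,1.0,-11,0.1],
  [0,0,0,0.85,1.0,-11,0.1],
])

```text
t: 7.25
ee_pos: [0.6064, 0.0625, 0.0845]
orientation: [[-0.204, 0.979, 0.002], [0.979, 0.204, 0.003], [0.003, 0.002, -1.0]]
ft_force: [0.7, -0.1, -2.4]
gripper_width: 0.0232
```

Call:
servo_tool([
  [0,0,0,0,0,-0.1,0.1],
  [0,0,0,0,0,-0.2,0.1],
  [0,0,0,0,0,-0.3,0.1],
  [0,0,0,0,0,-0.35,0.1],
  [0,0,0,0,0,-0.4,0.1],
  [0,0,0,0,0,-0.4,0.1],
])

```text
t: 8.0
ee_pos: [0.6065, 0.0626, 0.0808]
orientation: [[-0.204, 0.979, 0.002], [0.979, 0.204, 0.003], [0.003, 0.003, -1.0]]
ft_force: [-0.8, -0.3, 1.6]
gripper_width: 0.0232
```

Call:
servo_tool([
  [0,0,0,0,0,0,0.3],
  [0,0,0,0,0,0,0.45],
  [0,0,0,0,0,0,0.6],
  [0,0,0,0,0,0,0.7],
  [0,0,0,0,0,2,0.7],
  [0,0,0,0,0,5,0.7],
  [0,0,0,0,0,8,0.7],
  [0,0,0,-4,-3,8,0.7],
  [0,0,0,-9,-7,8,0.7],
  [0,0,0,-14,-10.5,8,0.7],
  [0,0,0,-16.5,-12.45,8,0.7],
  [0,0,0,-16.5,-12.45,8,0.7],
])

```text
t: 9.5
ee_pos: [0.4405, -0.0637, 0.1621]
orientation: [[-0.201, 0.98, 0.003], [0.98, 0.201, 0.001], [0.0, 0.003, -1.0]]
ft_force: [1.1, 1.2, 0.8]
gripper_width: 0.0643
```

```bash
python3 - <<'E'
from h import *
import cv2
p,d=camera("side");cv2.imwrite("pics/side2.png",p[:,:,::-1])
for n in ("bottle_green",):
    for r in masks_of(n,"side")[:2]:
        P,u,v=world(d,"side",r["pixels"]);zt=np.percentile(P[:,2],97);t=P[P[:,2]>zt-.012]
        print(n,r["conf"],r["rect"],zt,(t[:,:2].min(0)+t[:,:2].max(0))/2)
s=state();print(s["ee_pos"])
E
```

```text
bottle_green 0.76 [271.0, 142.5, 13.0, 31.9] 0.10029408264430242 [0.60426435 0.06035877]
[ 0.44272646 -0.06175455  0.16206844]
```

View pics/side2.png

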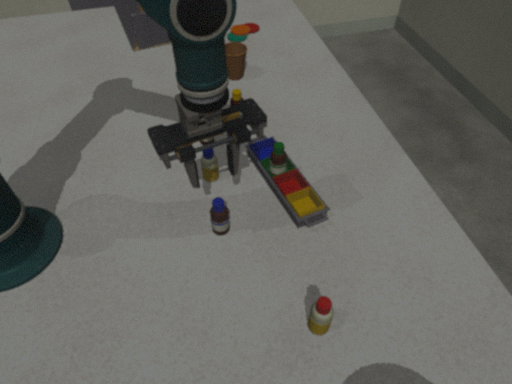

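Green stands in its cup: the cap is at (278,148), its top at z 0.100, against an expected 0.099. The gripper is above the brown blue bottle at (219,215).

Call:
servo_tool([
  [0,0,0,-0.1,0,-2.5,0.7],
  [0,0,0,-0.1,0,-5,0.7],
  [0,0,0,-0.1,0,-7.5,0.7],
  [0,0,0,-0.1,0,-8.8,0.7],
  [0,0,0,-0.1,0,-8.8,0.7],
  [0,0,0,-0.1,0,-8.8,0.7],
  [0,0,0,-0.1,0,-8.8,0.2],
  [0,0,0,-0.1,0,-8.8,0.1],
  [0,0,0,-0.1,0,-8.8,0.1],
  [0,0,0,-0.1,0,-8.8,0.1],
  [0,0,0,-0.1,0,-8.8,0.1],
  [0,0,0,-0.1,0,-8.8,0.1],
])

```text
t: 11.1
ee_pos: [0.4418, -0.0618, 0.0741]
orientation: [[-0.204, 0.979, 0.005], [0.979, 0.204, 0.002], [0.001, 0.005, -1.0]]
ft_force: [0.1, -0.5, 0.2]
gripper_width: 0.0235
```

Call:
servo_tool([
  [0,0,0,0,0,1,0.1],
  [0,0,0,0,0,3,0.1],
  [0,0,0,0,0,6,0.1],
  [0,0,0,0,0,9,0.1],
  [0,0,0,1,2,12,0.1],
  [0,0,0,3,4.5,12,0.1],
  [0,0,0,6,8,12,0.1],
  [0,0,0,9,11.5,12,0.1],
  [0,0,0,12,15,12,0.1],
  [0,0,0,14.5,18,12,0.1],
  [0,0,0,15.2,18.7,12,0.1],
  [0,0,0,15.2,18.7,12,0.1],
])

```text
t: 12.6
ee_pos: [0.5934, 0.1251, 0.194]
orientation: [[-0.204, 0.979, 0.004], [0.979, 0.204, 0.002], [0.001, 0.004, -1.0]]
ft_force: [-0.2, 0.4, -1.4]
gripper_width: 0.0233
```

Call:
servo_tool([
  [0,0,0,0,0,0,0.1],
  [0,0,0,0,0,-2,0.1],
  [0,0,0,0,0,-4,0.1],
  [0,0,0,0,0,-6,0.1],
  [0,0,0,0,0,-8,0.1],
  [0,0,0,0,0,-9.5,0.1],
  [0,0,0,0,0,-10.4,0.1],
  [0,0,0,0,0,-10.8,0.1],
  [0,0,0,0,0,-10.8,0.1],
  [0,0,0,0,0,-10.8,0.1],
])

```text
t: 13.85
ee_pos: [0.5939, 0.1253, 0.0866]
orientation: [[-0.204, 0.979, 0.005], [0.979, 0.204, 0.002], [0.001, 0.006, -1.0]]
ft_force: [-0.2, 0.1, -0.1]
gripper_width: 0.0232
```

Now down 5.5 mm, to TCP 0.081.

Call:
servo_tool([
  [0,0,0,0,0,-0.15,0.1],
  [0,0,0,0,0,-0.3,0.1],
  [0,0,0,0,0,-0.4,0.1],
  [0,0,0,0,0,-0.5,0.1],
  [0,0,0,0,0,-0.55,0.1],
  [0,0,0,0,0,-0.57,0.1],
  [0,0,0,0,0,-0.57,0.1],
])

```text
t: 14.72
ee_pos: [0.594, 0.1253, 0.0811]
orientation: [[-0.204, 0.979, 0.005], [0.979, 0.204, 0.002], [0.001, 0.006, -1.0]]
ft_force: [-0.8, 0.1, 1.0]
gripper_width: 0.0232
```

Call:
servo_tool([
  [0,0,0,0,0,0,0.3],
  [0,0,0,0,0,0,0.45],
  [0,0,0,0,0,0,0.6],
  [0,0,0,0,0,0,0.7],
  [0,0,0,0,0,2,0.7],
  [0,0,0,0,0,5,0.7],
  [0,0,0,0,0,8,0.7],
  [0,0,0,-1,5,8,0.7],
  [0,0,0,-2,10,8,0.7],
  [0,0,0,-3,15,8,0.7],
  [0,0,0,-3.5,17.5,8,0.7],
  [0,0,0,-3.5,17.5,8,0.7],
])

```text
t: 16.23
ee_pos: [0.558, 0.3031, 0.1626]
orientation: [[-0.209, 0.978, 0.006], [0.978, 0.209, 0.004], [0.003, 0.007, -1.0]]
ft_force: [-0.3, -0.7, -1.0]
gripper_width: 0.0645
```

```bash
python3 - <<'E'
from h import *
import cv2
p,d=camera("side");cv2.imwrite("pics/side3.png",p[:,:,::-1])
for n in ("bottle_blue","bottle_yellow","bottle_red"):
    for r in masks_of(n,"side")[:2]:
        P,u,v=world(d,"side",r["pixels"]);zt=np.percentile(P[:,2],97);t=P[P[:,2]>zt-.012]
        print(n,r["conf"],r["rect"],zt,(t[:,:2].min(0)+t[:,:2].max(0))/2)
s=state();print(s["ee_pos"])
E
```

```text
bottle_blue 0.68 [256.7, 123.2, 18.6, 36.7] 0.10039968637023446 [0.59263666 0.10166289]
bottle_red 0.67 [196.6, 112.1, 16.4, 36.0] 0.09250683203494452 [0.46010458 0.22948846]
[0.56001928 0.29817129 0.16143458]
```

View pics/side3.png

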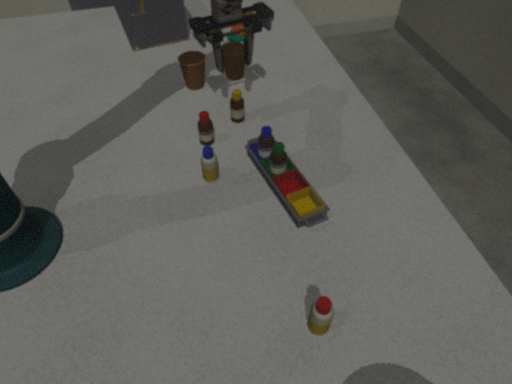

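Blue stands in its cup at (266,145), and yellow (237,105) is next. The tool is about 8 cm above its cap. The blue position estimate is pulled off because its mask spills onto green.

Call:
servo_tool([
  [0,0,0,0,0.2,-2.5,0.7],
  [0,0,0,0,0.2,-5,0.7],
  [0,0,0,0,0.2,-7.5,0.7],
  [0,0,0,0,0.2,-8.75,0.7],
  [0,0,0,0,0.2,-8.75,0.7],
  [0,0,0,0,0.2,-8.75,0.7],
  [0,0,0,0,0.2,-8.75,0.2],
  [0,0,0,0,0.2,-8.75,0.1],
  [0,0,0,0,0.2,-8.75,0.1],
  [0,0,0,0,0.2,-8.75,0.1],
  [0,0,0,0,0.2,-8.75,0.1],
  [0,0,0,0,0.2,-8.75,0.1],
])

```text
t: 17.92
ee_pos: [0.56, 0.3002, 0.074]
orientation: [[-0.202, 0.979, 0.006], [0.979, 0.202, 0.001], [0.0, 0.006, -1.0]]
ft_force: [0.9, -0.0, -0.6]
gripper_width: 0.0231
```

Call:
servo_tool([
  [0,0,0,0,0,1,0.1],
  [0,0,0,0,0,3,0.1],
  [0,0,0,0,0,6,0.1],
  [0,0,0,0,0,10,0.1],
  [0,0,0,0,0,13,0.1],
  [0,0,0,0,0,15,0.1],
  [0,0,0,0.5,-2,15,0.1],
  [0,0,0,1,-5,15,0.1],
  [0,0,0,2,-9,15,0.1],
  [0,0,0,3,-13,15,0.1],
  [0,0,0,4,-17,15,0.1],
  [0,0,0,4.5,-20,15,0.1],
])

```text
t: 19.42
ee_pos: [0.6048, 0.0956, 0.2221]
orientation: [[-0.198, 0.98, 0.003], [0.98, 0.198, -0.0], [-0.001, 0.003, -1.0]]
ft_force: [-0.5, 0.1, -0.7]
gripper_width: 0.0231
```

Call:
servo_tool([
  [0,0,0,0.6,-3.5,0,0.1],
  [0,0,0,1.3,-7.5,0,0.1],
  [0,0,0,2,-11.5,0,0.1],
  [0,0,0,2.6,-14.5,0,0.1],
  [0,0,0,2.7,-15.6,0,0.1],
  [0,0,0,2.7,-15.6,-2,0.1],
  [0,0,0,2.7,-15.6,-5,0.1],
  [0,0,0,2.7,-15.6,-8,0.1],
  [0,0,0,2.7,-15.6,-10.5,0.1],
  [0,0,0,2.7,-15.6,-12.5,0.1],
  [0,0,0,2.7,-15.6,-13.4,0.1],
  [0,0,0,2.7,-15.6,-13.6,0.1],
])

```text
t: 20.92
ee_pos: [0.6316, -0.0599, 0.0856]
orientation: [[-0.199, 0.98, 0.003], [0.98, 0.199, -0.0], [-0.001, 0.003, -1.0]]
ft_force: [0.5, 0.2, -0.6]
gripper_width: 0.023
```

Call:
servo_tool([
  [0,0,0,0,0,-0.1,0.1],
  [0,0,0,0,0,-0.2,0.1],
  [0,0,0,0,0,-0.3,0.1],
  [0,0,0,0,0,-0.4,0.1],
  [0,0,0,0,0,-0.46,0.1],
  [0,0,0,0,0,-0.48,0.1],
  [0,0,0,0,0,-0.48,0.1],
])

```text
t: 21.8
ee_pos: [0.6317, -0.0599, 0.0809]
orientation: [[-0.199, 0.98, 0.003], [0.98, 0.199, -0.0], [-0.001, 0.003, -1.0]]
ft_force: [-0.5, -0.5, 0.7]
gripper_width: 0.0235
```

Call:
servo_tool([
  [0,0,0,0,0,0,0.3],
  [0,0,0,0,0,0,0.45],
  [0,0,0,0,0,0,0.6],
  [0,0,0,0,0,0,0.7],
  [0,0,0,0,0,2,0.7],
  [0,0,0,0,0,5,0.7],
  [0,0,0,0,0,8,0.7],
  [0,0,0,-3,5,9,0.7],
  [0,0,0,-6,10,9,0.7],
  [0,0,0,-9,15,9,0.7],
  [0,0,0,-12,20,9,0.7],
  [0,0,0,-15,25,9,0.7],
])

```text
t: 23.3
ee_pos: [0.4811, 0.1919, 0.1726]
orientation: [[-0.199, 0.98, 0.005], [0.98, 0.199, 0.0], [-0.001, 0.005, -1.0]]
ft_force: [0.9, 1.0, 0.3]
gripper_width: 0.0644
```

Call:
servo_tool([
  [0,0,0,-1.4,2.5,0,0.7],
  [0,0,0,-2.1,3.8,0,0.7],
  [0,0,0,-2.1,3.8,0,0.7],
  [0,0,0,-2.1,3.8,0,0.7],
])

```text
t: 23.8
ee_pos: [0.4611, 0.2284, 0.1726]
orientation: [[-0.197, 0.98, 0.006], [0.98, 0.197, -0.001], [-0.002, 0.005, -1.0]]
ft_force: [-0.1, 0.1, -0.2]
gripper_width: 0.0642
```

```bash
python3 - <<'E'
from h import *
import cv2
p,d=camera("side");cv2.imwrite("pics/side4.png",p[:,:,::-1])
s=state();print(s["ee_pos"])
E
```

```text
[0.46099631 0.22830972 0.17249607]
```

View pics/side4.png

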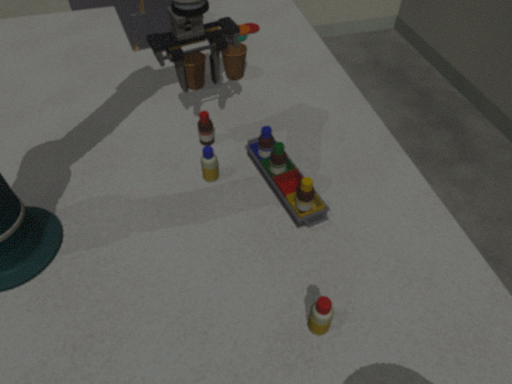

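Yellow stands in its cup at (305,195). Red (206,128) is directly below the gripper, and both clear bottles, at (209,165) and (321,315), haven't moved.

Call:
servo_tool([
  [0,0,0,0,0,-3,0.7],
  [0,0,0,0,0,-6,0.7],
  [0,0,0,0,0,-8.5,0.7],
  [0,0,0,0,0,-9.85,0.7],
  [0,0,0,0,0,-9.85,0.7],
  [0,0,0,0,0,-9.85,0.7],
  [0,0,0,0,0,-9.85,0.2],
  [0,0,0,0,0,-9.85,0.1],
  [0,0,0,0,0,-9.85,0.1],
  [0,0,0,0,0,-9.85,0.1],
  [0,0,0,0,0,-9.85,0.1],
  [0,0,0,0,0,-9.85,0.1],
])

```text
t: 25.35
ee_pos: [0.4611, 0.2284, 0.0741]
orientation: [[-0.196, 0.981, 0.005], [0.981, 0.196, -0.0], [-0.001, 0.005, -1.0]]
ft_force: [0.1, 0.3, 0.6]
gripper_width: 0.0236
```

Call:
servo_tool([
  [0,0,0,0,0,1,0.1],
  [0,0,0,0,0,3,0.1],
  [0,0,0,0,0,6,0.1],
  [0,0,0,0,0,10,0.1],
  [0,0,0,0,0,13,0.1],
  [0,0,0,1,-1.5,15,0.1],
  [0,0,0,3,-4.3,15,0.1],
  [0,0,0,5.5,-8,15,0.1],
  [0,0,0,8,-11.5,15,0.1],
  [0,0,0,10.5,-15,15,0.1],
  [0,0,0,13,-18.7,15,0.1],
  [0,0,0,15,-21.5,15,0.1],
])

```text
t: 26.85
ee_pos: [0.6116, 0.0113, 0.2243]
orientation: [[-0.195, 0.981, 0.005], [0.981, 0.195, -0.001], [-0.002, 0.005, -1.0]]
ft_force: [0.1, -0.5, -0.8]
gripper_width: 0.0231
```

Call:
servo_tool([
  [0,0,0,1.2,-1.8,0,0.1],
  [0,0,0,1.2,-1.8,0,0.1],
  [0,0,0,1.2,-1.8,0,0.1],
  [0,0,0,1.2,-1.8,0,0.1],
])

```text
t: 27.35
ee_pos: [0.623, -0.0048, 0.2246]
orientation: [[-0.198, 0.98, 0.005], [0.98, 0.198, -0.0], [-0.001, 0.005, -1.0]]
ft_force: [0.5, -0.5, -1.6]
gripper_width: 0.0232
```

I overshot by about 6 mm, so I'll correct that and then lower.

Call:
servo_tool([
  [0,0,0,-0.35,0.6,0,0.1],
  [0,0,0,-0.35,0.6,0,0.1],
  [0,0,0,-0.35,0.6,-2,0.1],
  [0,0,0,-0.35,0.6,-5,0.1],
  [0,0,0,-0.35,0.6,-8,0.1],
  [0,0,0,-0.35,0.6,-10.5,0.1],
  [0,0,0,-0.35,0.6,-12.5,0.1],
  [0,0,0,-0.35,0.6,-13.5,0.1],
  [0,0,0,-0.35,0.6,-13.9,0.1],
  [0,0,0,-0.35,0.6,-13.9,0.1],
  [0,0,0,-0.35,0.6,-13.9,0.1],
])

```text
t: 28.72
ee_pos: [0.6202, 0.0012, 0.0865]
orientation: [[-0.198, 0.98, 0.007], [0.98, 0.198, -0.0], [-0.002, 0.007, -1.0]]
ft_force: [0.9, 0.2, -1.5]
gripper_width: 0.0231
```

Call:
servo_tool([
  [0,0,0,0,0,-0.15,0.1],
  [0,0,0,0,0,-0.3,0.1],
  [0,0,0,0,0,-0.4,0.1],
  [0,0,0,0,0,-0.5,0.1],
  [0,0,0,0,0,-0.55,0.1],
  [0,0,0,0,0,-0.57,0.1],
  [0,0,0,0,0,-0.57,0.1],
])

```text
t: 29.6
ee_pos: [0.6203, 0.0013, 0.0811]
orientation: [[-0.197, 0.98, 0.007], [0.98, 0.197, -0.0], [-0.002, 0.007, -1.0]]
ft_force: [-1.4, 0.0, 2.0]
gripper_width: 0.0234
```

Touching the floor. I'll release, rise and move clear towards the base for the final check.

Call:
servo_tool([
  [0,0,0,0,0,0,0.3],
  [0,0,0,0,0,0,0.45],
  [0,0,0,0,0,0,0.6],
  [0,0,0,0,0,0,0.7],
  [0,0,0,0,0,2,0.7],
  [0,0,0,0,0,5,0.7],
  [0,0,0,0,0,9,0.7],
  [0,0,0,0,0,13,0.7],
  [0,0,0,-4,-4,14,0.7],
  [0,0,0,-8,-8,14,0.7],
  [0,0,0,-12,-12,14,0.7],
  [0,0,0,-15,-16,14,0.7],
])

```text
t: 31.1
ee_pos: [0.469, -0.1598, 0.2226]
orientation: [[-0.198, 0.98, 0.009], [0.98, 0.198, -0.002], [-0.003, 0.008, -1.0]]
ft_force: [0.7, -0.4, -1.2]
gripper_width: 0.0646
```

Call:
servo_tool([
  [0,0,0,-2,-4,0,0.7],
  [0,0,0,-4,-8,0,0.7],
  [0,0,0,-5,-12,0,0.7],
  [0,0,0,-6,-16,0,0.7],
  [0,0,0,-6,-18,0,0.7],
  [0,0,0,-6,-18,0,0.7],
  [0,0,0,-6,-18,0,0.7],
])

```text
t: 31.98
ee_pos: [0.4099, -0.3379, 0.2228]
orientation: [[-0.2, 0.98, 0.009], [0.98, 0.2, -0.001], [-0.003, 0.008, -1.0]]
ft_force: [-0.6, 1.2, 0.1]
gripper_width: 0.0644
```

```bash
python3 - <<'E'
from h import *
import cv2
s=state();print(s["ee_pos"],s["t"])
for cam in("top","side"):
    p,d=camera(cam);cv2.imwrite(f"pics/{cam}5.png",p[:,:,::-1])
    for n in NAMES[:6]:
        for r in masks_of(n,cam)[:1]:
            P,u,v=world(d,cam,r["pixels"]);zt=np.percentile(P[:,2],97);t=P[P[:,2]>zt-.012]
            print(cam,n,round(r["conf"],2),r["rect"],zt.round(4),((t[:,:2].min(0)+t[:,:2].max(0))/2).round(4),np.ptp(t[:,:2],axis=0).round(3))
E
```

```text
[ 0.40992561 -0.33790781  0.22281734] 31.975
top bottle_red 0.56 [270.0, 127.4, 32.5, 28.6] 0.0385 [ 0.6314 -0.061 ] [0.07  0.071]
top bottle_blue 0.49 [201.0, 149.5, 23.3, 16.0] 0.1005 [0.5932 0.1247] [0.023 0.024]
top bottle_yellow 0.54 [281.0, 131.4, 15.8, 19.2] 0.1009 [ 0.6303 -0.0592] [0.022 0.023]
top bottle_green 0.64 [229.9, 143.4, 21.8, 19.0] 0.1007 [0.6058 0.0624] [0.023 0.023]
top oil_red 0.84 [385.8, 156.2, 23.6, 14.6] 0.0948 [ 0.5706 -0.3184] [0.023 0.023]
top oil_blue 0.76 [217.6, 208.9, 17.5, 16.4] 0.094 [0.4483 0.096 ] [0.023 0.023]
side bottle_red 0.9 [282.4, 157.7, 18.8, 37.3] 0.1003 [0.6181 0.0019] [0.023 0.023]
side bottle_blue 0.83 [256.8, 125.0, 18.6, 38.0] 0.1002 [0.5929 0.1038] [0.023 0.066]
side bottle_yellow 0.92 [295.8, 175.4, 20.3, 42.2] 0.1003 [ 0.6309 -0.0579] [0.023 0.024]
side oil_red 0.85 [306.3, 294.3, 28.2, 40.2] 0.0933 [ 0.5716 -0.3177] [0.025 0.025]
```

View pics/top5.png

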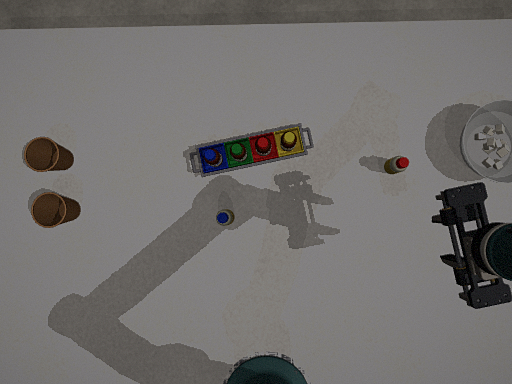

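View pics/side5.png

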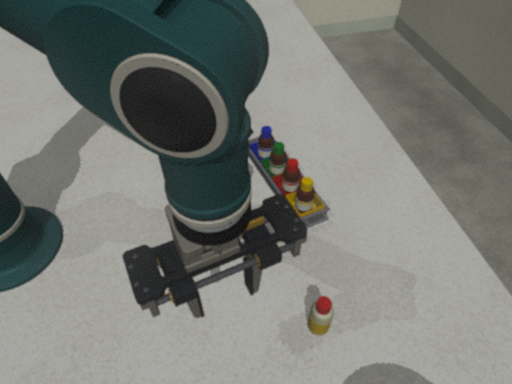

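Both views show the four brown bottles upright in the cups of their own colours: top view blue (212,157), green (238,151), red (263,145) and yellow (289,140). The clear bottles are unmoved at (225,217) and (398,164), and the arm touches nothing.

```bash
python3 -c "from workcell import *; print(job_done())"
```

```text
the job is handed in; nothing more can be done
None
```

All four brown bottles stand in the drip cups matching their caps, and I handed the job in at about 32 s of the 112 s allowed. I gripped each by its cap, lowered it until the force reading showed light contact (about 1–2 N), then released it.

**Bottles:** the final measurements put all four within about 3 mm of their cup centres. Cap tops are at about 0.100 m, which fits the bottles resting on the cup floors (0.099 m expected).

**Clear oil bottles:** both are within 1 mm of where they started.

**Arm:** it is clear of everything.

**Checks that disagreed:**
- In the last top picture the network's "bottle_red" result was really the yellow cup, so red's position comes from the side camera and from looking at the pictures.
- The side camera's "bottle_blue" mask ran into the green bottle, so blue's position comes from the top camera.
- The arm hid the clear blue bottle from the side camera, and the network found no green bottle there, so those two positions come from the top camera alone. Green does show upright in its cup in the side picture.

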